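# Lock the punch cassette with its pin

## Task

The hole cassette of the paper punch has been slid in only part way: push its blue front fully home against its stop, without ramming it. Then take the red-knobbed lock pin from its socket, feel lightly with its tip along the slot in the top plate for the hidden hole in the cassette, let the pin down without forcing it until its collar sits flush on the plate, and let go. Leave the black-knobbed clearing rod in its socket and do not disturb the label roll or the staple box on the worktop.

Things in the scene. Friction and masses are not known exactly. Their poses are not given: they have to be found in the camera images.
- punch: Desktop paper punch, light grey, fixed, 96 mm high. Origin on the worktop under the slot's centre; x axis from its front to its rear (housing from x -90 to +75 mm, y -135 to +135), y to its left, z up. The flat steel plate on top (70 x 250 mm, 30 mm thick, top at z 96) has a slot and two round 13 mm sockets at x 0, y +100 and -100, holding the lock pin and the clearing rod, either way round.
- slot (a point): Centre of the slot's mouth on the steel plate's upper face; axes as the punch's. The slot runs along y, 73 mm long, 13 wide (x), through the 30 mm plate; soft dust bristles that give way freely veil it. 32 mm below this point is the cassette's flat lock bar. Cassette home, the bar's one hole (round, 11.6 wide, 22 deep) is under the slot's centre line, unseen, anywhere up to 27 mm either way in y.
- cassette (a joint): How far the cassette still stands out from its home position, in m: 0 = fully home at its hard stop, growing towards the front (the punch's -x). It slides with about 4 N of friction and stays where it is left.
- cassette_face (a point): Centre of the flat blue upper jaw of the cassette's front (164 mm wide, 24 mm high, square to the punch's x axis); moves with the cassette. Below it a 4 mm paper throat, then the dark lower jaw, flush; the front spans 12 to 59 mm above the worktop. At home this point is at x -114, z 47 mm in the punch's frame, 24 mm before the housing.
- lock_pin: Loose steel pin, about 0.1 kg, upright in one socket. Origin: centre of the collar's underside; z up. Above it the collar (25 mm wide, 6 high), then a red round knob, 20 mm wide, z 6 to 38. Below it a 10 mm shank, its last 4 mm tapered to a 7 mm flat tip at z -54. In the hole its collar lies on the plate, as in the socket; tip on the bar beside the hole, it stands 22 mm above.
- clearing_rod: Thinner rod with a black ball knob (24 mm), standing in the other socket; not needed here. Origin at the centre of its collar's underside; the ball's top is 44 mm above it.
- label_roll: White roll of labels, 44 mm wide, 30 mm high, lying on its side on the worktop left of the punch; origin at the centre of its underside.
- staple_box: Small card box of staples, 42 x 68 x 19 mm, on the worktop to the right; origin at the centre of its underside.

How it is judged:
By the outcome, as a careful person would: the job done as asked, in the order asked, and still so for the second after the job is handed in, with the robot touching nothing.
It also fails if it takes over 72 s, if anything falls off the work surface, if the arm or the gripper's body presses on something with over 40 N, if the wrist force passes 120 N, or if a joint passes its speed limit or range.

## Robot

A 7-joint arm with a two-finger parallel gripper is mounted at the origin on a cart in front of the work surface, level with it; the furniture and walls round the work are solid. World frame = base frame: x ahead of the robot, y to its left, z up, the work surface at z = 0. Lengths are in m, angles in degrees, forces in N, time in s.
With the tool pointing down it reaches from about 0.4 to 0.85 m from the base axis. Payload 10.4 kg.
Tool frame: the origin (TCP) lies between the finger pads; the fingertips stand 17 mm ahead of it and the grasp point (between the pads) lies 2 mm behind it; z points along the fingers, y is the direction in which the jaws open and shut (so a half turn about z gives the same grasp; the last joint's range is limited). The gripper opens to 87 mm and grips with 3 to 60 N. Pads are 19 mm wide; open, the fingers measure 117 mm over their backs; the gripper's body (75 mm by 190 mm) begins 51 mm behind the grasp point.
Start: joints at [73.075, 19.034, -3.707, 83.658, 1.238, 77.344, -5.071], TCP at [0.168, -0.602, 0.24] pointing down, gripper open.
Joint ranges: [-148.97, 148.97], [-28.65, 121.19], [-84.17, 76.75], [9.2, 138.47], [-72.65, 252.65], [3.7, 117.97], [-149.18, 149.18]. Speed limits (degrees/s): [127.2, 127.2, 159.86, 159.86, 180, 180, 180].

## Interface

Orientations are given as [roll, pitch, yaw] about the fixed x, y, z axes, in that order (R = Rz(yaw) Ry(pitch) Rx(roll)).
In Python, from bench import telemetry, imaging, job gives the robot as it stands. The module is installed in compiled form; this text tells all that it offers.
- The arm moves only by the tool step_arm, never from a script. Its argument "moves" is a list of rows, each a list of 3 entries, a list of its own where there are three numbers: the opening in per cent of the stroke, from 0 (shut) to 100 (fully open), then the shift along the tool's x, y, z in mm, then the turn, a rotation vector about the tool's x, y, z in rad. In form: [[grip, [dx, dy, dz], [ax, ay, az]], ...]. A call has 1 to 10 rows; each row shifts and turns the pose as measured when the row begins, along the tool's axes as they then stand; what a row does not reach is not made up. A row lasts 1/12 s, in which the tool goes at most 41.7 mm and 7.16 degrees, less where a joint would pass 70% of its speed; a pose out of reach is approached as far as the arm can. A call with a gripper value outside its range is refused whole. The fingers move at their own pace and stop on an object; "newtons" is the grip in N (left out, the last holds). Time passes only in rows, so rows that do not move let the fingers close. It gives the time, the measured TCP pose, the force and the opening at its end, in the units of the state.
- telemetry.read_state(): the state, without advancing time (a new reading comes with each control period).
- imaging.grab_frame(name): name is "side" or "top" or "wrist"; returns a dict with "pixels" (420x560x3 uint8, red, green, blue), "z_map" (420x560 float32, m along the optical axis (not along the pixel's ray), 0 where there is no reading), "camera_matrix" (3x3 intrinsics, pixels), "k1" (the pictures are not rectified: a ray, as slopes to the right and down, at radius r is drawn at 1 + k1 r^2 times it, then the intrinsics apply), "cam_to_world" (4x4, takes a point from camera to world coordinates). Camera axes: x right, y down, z forward; pixel columns grow to the right and rows downward; lengths in m; the calibration is good to about 2 mm. A picture is of the moment at which its call begins.
- job.sign_off(): hands the job in, once; it reports no verdict.
Trained networks look in a picture, given as the dict that the camera call returned (one of the last four; its "shot" number tells which), for a name from the list of things; names that differ only in an ending like _2 or _b are one class to them, and where a whole thing is asked for, a point or a joint stands for the part that bears it (a point fixed in the world has none). Each returns a list of dicts, best first, with "score" (0 to 1); they miss things now and then, are a little off and sometimes report something else, mostly with a low value. They report only what shows in the picture. A call takes as long as a camera call.
- imaging.trace(picture, query): "region" (420x560 bool, what is visible of it) and "bbox" ([left, top, right, bottom] in pixels, round what is visible of it).
- imaging.landmark_of(picture, query): "point" ([column, row] in pixels: a listed point, or the origin of a listed thing).
The state is a dict: "clock": time; "joint_pos": joint angles; "joint_vel": joint speeds; "joint_efforts": joint torques, N m; "tcp_pos": TCP position; "ee_rot": TCP orientation; "ft_force": force on the tool from outside, world axes, zero at the start; "torque": the same for the moment, N m; "opening": finger opening in m.
Only numpy, scipy, OpenCV 4.12 (cv2) and the standard library are available. Lean on these libraries where they do the work, as an engineer would, in place of code of your own. Each camera call takes 0.05 s, during which the arm holds its last target.

## Working session

There is one attempt and no reset: what is moved stays moved. The work goes in short steps, Python scripts to look and compute and a tool call to move; the robot and the scene stay as the last step left them, time stands still between calls to the robot, and variables do not carry over. Pictures are saved under pics/ and viewed, and the job is handed in when it is done.

Besides the shell and the picture viewer there is one more tool, called after "Call:" by a JSON object that holds its "op" and its "data". step_arm: Moves the arm, as the interface text tells. Its arguments: {"type":"object","properties":{"moves":{"type":"array","items":{"type":"array"}},"newtons":{"type":"number"}},"required":["moves"]}

```bash
mkdir -p pics; cat > h.py <<'E'
import numpy as np, cv2
from bench import telemetry, imaging, job
def save(f,n): cv2.imwrite('pics/'+n, cv2.cvtColor(f['pixels'],cv2.COLOR_RGB2BGR))
def ray(f,p):
    K=f['camera_matrix']; d=np.array([(p[0]-K[0,2])/K[0,0],(p[1]-K[1,2])/K[1,1]])
    u=d.copy()
    for _ in range(20): u=d/(1+f['k1']*(u@u))
    return np.array([u[0],u[1],1.])
def w(f,p,z=None):
    "world by depth"
    if z is None:
        c=f['z_map'][int(round(p[1])),int(round(p[0]))]
    else: c=z
    T=np.array(f['cam_to_world']); return (T@np.r_[ray(f,p)*c,1])[:3]
def atz(f,p,z):
    T=np.array(f['cam_to_world']); r=T[:3,:3]@ray(f,p); o=T[:3,3]; return o+r*(z-o[2])/r[2]
E
python3 - <<'E'
from h import *
for n in ['side','top','wrist']:
    f=imaging.grab_frame(n); save(f,n+'0.png')
    print(n,np.round(np.array(f['cam_to_world'])[:3,3],3))
    for q in ['punch','slot','cassette_face','lock_pin','clearing_rod','label_roll','staple_box']:
        try:
            for r in imaging.landmark_of(f,q)[:1]:
                p=r['point']; print(q,np.round(p,1),round(r['score'],2),np.round(w(f,p),3))
        except Exception as e: print(q,e)
print(telemetry.read_state())
E
```

```text
side [0.144 1.106 0.723]
punch [238.4 276.8] 0.75 [0.472 0.427 0.098]
slot [233.3 248.5] 0.64 [0.534 0.318 0.092]
cassette_face [275.4 278.3] 0.82 [0.401 0.359 0.059]
lock_pin [251.9 233.6] 0.59 [0.512 0.239 0.096]
label_roll [225.8 341.7] 0.79 [0.446 0.566 0.029]
staple_box [330.3 183.2] 0.59 [ 0.406 -0.337 -0.001]
top [0.19  0.102 1.546]
punch [217.6 202.6] 0.93 [0.513 0.297 0.094]
slot [211.  196.9] 0.87 [0.529 0.319 0.101]
cassette_face [205.2 243.4] 0.75 [0.39  0.338 0.008]
lock_pin [240.2 202.6] 0.38 [0.509 0.221 0.132]
clearing_rod [181.3 191.7] 0.37 [0.54  0.417 0.097]
label_roll [148.4 224.2] 0.49 [0.438 0.53  0.031]
staple_box [413.7 245. ] 0.75 [ 0.428 -0.357  0.025]
wrist [ 0.232 -0.585  0.385]
{'clock': 1.2, 'joint_pos': array([73.0758671 , 19.03264748, -3.70811092, 83.65828044,  1.23780367,
       77.34351499, -5.07129564]), 'joint_vel': array([-0.03507606, -0.04096642, -0.18540259,  0.02098631,  0.10370759,
       -0.06077554, -0.00815138]), 'joint_efforts': array([-4.78895399e-04, -6.23028088e+01,  2.41642550e-02, -3.90118361e+01,
       -6.11816626e-02,  3.15487885e-02, -1.23072249e-05]), 'tcp_pos': array([ 0.1684129 , -0.6018978 ,  0.23958065]), 'ee_rot': array([ 1.79994682e+02, -1.21328687e-03,  1.56298923e+01]), 'ft_force': array([0.52309627, 0.88260322, 1.16381808]), 'torque': array([ 0.0300171 , -0.00698967,  0.03274853]), 'opening': 0.08696041153087572}
```

View pictures.

View pics/side0.png

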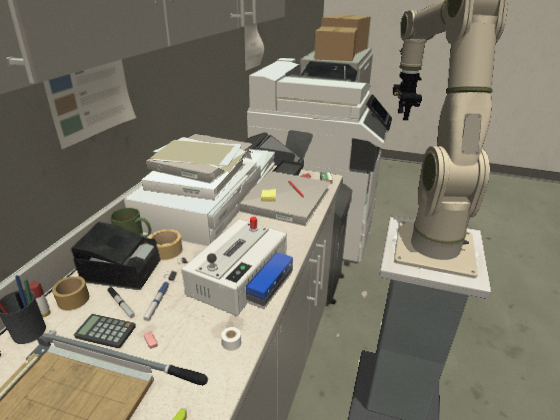

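View pics/top0.png

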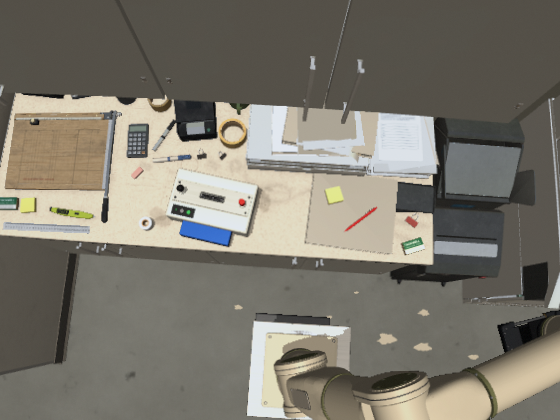

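```bash
python3 - <<'E'
from h import *
f=imaging.grab_frame('wrist'); T=np.array(f['cam_to_world']); print(np.round(T,3), f['camera_matrix'],f['k1'])
s=telemetry.read_state(); print(s['tcp_pos'],s['ee_rot'])
f=imaging.grab_frame('top'); print(np.round(f['cam_to_world'],3))
g=f['pixels'].astype(int); 
im=cv2.resize(f['pixels'][150:260,130:290],None,fx=5,fy=5,interpolation=cv2.INTER_CUBIC); cv2.imwrite('pics/topc.png',im[:,:,::-1])
red=(g[...,0]>150)&(g[...,1]<60)&(g[...,2]<60); red[:, 265:]=0
ys,xs=np.nonzero(red); print('red',xs.mean(),ys.mean(),len(xs),atz(f,(xs.mean(),ys.mean()),.125))
z=f['z_map']; ys,xs=np.mgrid[160:250,150:280]
P=np.array([w(f,(a,b)) for a,b in zip(xs.ravel(),ys.ravel())])
m=(P[:,2]>.075)&(P[:,2]<.112)
q=P[m][:,:2].astype(np.float32); print(len(q),cv2.minAreaRect(q), np.median(P[m][:,2]))
E
```

```text
[[ 0.269 -0.934 -0.233  0.232]
 [-0.963 -0.261 -0.065 -0.585]
 [ 0.     0.242 -0.97   0.385]
 [ 0.     0.     0.     1.   ]] [[304.44125087   0.         282.25255428]
 [  0.         304.44125087 212.73935432]
 [  0.           0.           1.        ]] 0.009987818523612696
[ 0.16843026 -0.60190165  0.23958175] [ 1.79994614e+02 -5.40991160e-04  1.56305235e+01]
[[ 0.065 -0.975  0.212  0.19 ]
 [-0.998 -0.065  0.007  0.102]
 [ 0.007 -0.212 -0.977  1.546]
 [ 0.     0.     0.     1.   ]]
red 241.35294117647058 201.76470588235293 17 [0.51374487 0.21867798 0.125     ]
4320 ((0.5663694739341736, 0.2843444347381592), (0.32598400115966797, 0.2620476186275482), 81.31158447265625) 0.0965290427324137
```

View pics/topc.png

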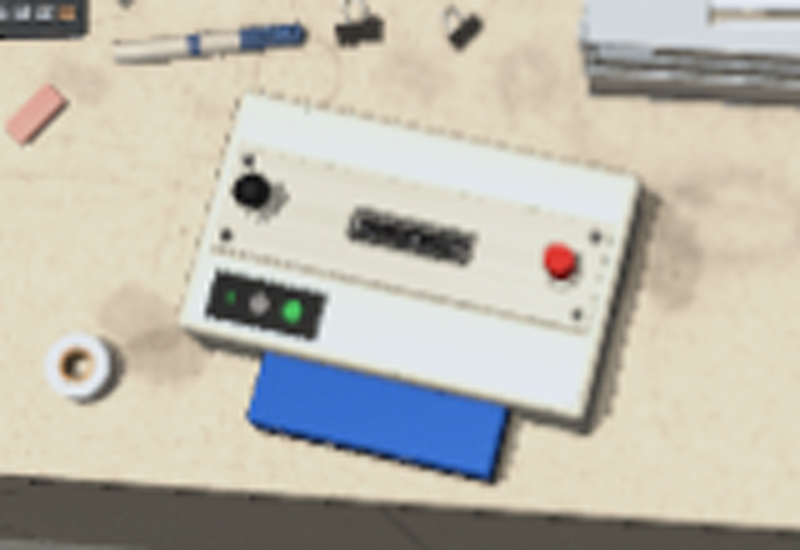

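```bash
cat >> h.py <<'E'
from scipy.spatial.transform import Rotation as R
def plan(wps,n):
    "wps: list of (pos,yaw) way-points in polar-interp; print n rows from current"
    s=telemetry.read_state()
def rows(targets,grip=0):
    s=telemetry.read_state(); p=np.array(s['tcp_pos']); q=R.from_euler('xyz',s['ee_rot'],degrees=True)
    for (tp,yaw) in targets:
        tq=R.from_euler('xyz',[180,0,yaw],degrees=True)
        d=q.inv().apply(np.array(tp)-p)*1000; a=(q.inv()*tq).as_rotvec()
        print([grip,[float(x) for x in np.round(d,1)],[float(x) for x in np.round(a,3)]],round(np.linalg.norm(d),1),round(np.degrees(np.linalg.norm(a)),1))
        p=np.array(tp);q=tq
E
python3 - <<'E'
from h import *
f=imaging.grab_frame('top')
ys,xs=np.mgrid[90:330:2,150:560:2]
P=np.array([w(f,(a,b)) for a,b in zip(xs.ravel(),ys.ravel())])
az=np.degrees(np.arctan2(P[:,1],P[:,0])); r=np.hypot(P[:,0],P[:,1])
for a in range(-80,60,10):
    m=(abs(az-a)<5)&(r<.8)&(r>.3)&(P[:,2]>0); print(a, P[m][:,2].max() if m.any() else None, end='; ')
    m&=(r<.65); print(P[m][:,2].max() if m.any() else None)
a=atz(f,(180.2,188),.128); b=atz(f,(242,202),.122); print(a,b,np.linalg.norm(a-b), np.degrees(np.arctan2(-(a-b)[0],(a-b)[1])),(a+b)/2, atz(f,(212.2,197.2),.096))
N=30; T=[]
for i in range(1,N+1):
    t=i/N; ph=np.radians(-74.4+109.4*t); rr=.625+(.572-.625)*t-.06*np.sin(np.pi*t); z=.24+.11*min(1,t*3)
    T.append(([rr*np.cos(ph),rr*np.sin(ph),z],15.6+154.4*t))
rows(T)
E
```

```text
-80 None; None
-70 0.5956248065839943; 0.5956248065839943
-60 None; None
-50 0.008363550534568054; 0.008363550534568054
-40 0.06284610703003168; 0.02848566920848894
-30 0.7710708614724364; 0.047546174766902594
-20 0.746881785062719; 0.7270213248947278
-10 0.7261635332751565; 0.7261635332751565
0 0.7739506192525429; 0.7739506192525429
10 0.7605796589783795; 0.7605796589783795
20 0.6699799922687028; 0.6699799922687028
30 0.6583186776194367; 0.1062887723120789
40 0.14481026187401813; 0.10460031777007961
50 0.05666662203776496; 0.05666662203776496
[0.54478358 0.41535074 0.128     ] [0.51380685 0.21683181 0.122     ] 0.20101076329880588 -8.86886572058901 [0.52929522 0.31609127 0.125     ] [0.52914658 0.31586357 0.096     ]
[0, [38.9, -9.3, -11.4], [0.0, -0.0, -0.089]] 41.6 5.1
[0, [39.0, -8.2, -11.0], [-0.0, 0.0, -0.09]] 41.3 5.1
[0, [38.7, -7.0, -11.0], [0.0, 0.0, -0.09]] 40.8 5.1
[0, [38.3, -5.8, -11.0], [0.0, 0.0, -0.09]] 40.3 5.1
[0, [38.0, -4.6, -11.0], [0.0, 0.0, -0.09]] 39.8 5.1
[0, [37.6, -3.3, -11.0], [-0.0, 0.0, -0.09]] 39.3 5.1
[0, [37.2, -2.0, -11.0], [0.0, 0.0, -0.09]] 38.8 5
[... 479 characters left out ...]
, 0.0], [0.0, 0.0, -0.09]] 34.2 5.1
[0, [31.3, 13.6, 0.0], [-0.0, 0.0, -0.09]] 34.1 5.1
[0, [30.7, 15.0, 0.0], [-0.0, 0.0, -0.09]] 34.1 5.1
[0, [30.1, 16.3, 0.0], [0.0, 0.0, -0.09]] 34.2 5.1
[0, [29.4, 17.6, 0.0], [0.0, 0.0, -0.09]] 34.3 5.1
[0, [28.8, 18.9, 0.0], [0.0, 0.0, -0.09]] 34.5 5.1
[0, [28.2, 20.2, 0.0], [0.0, 0.0, -0.09]] 34.6 5.1
[0, [27.6, 21.4, 0.0], [0.0, 0.0, -0.09]] 34.9 5.1
[0, [26.9, 22.5, 0.0], [0.0, 0.0, -0.09]] 35.1 5.1
[0, [26.3, 23.6, 0.0], [0.0, 0.0, -0.09]] 35.4 5.1
[0, [25.8, 24.7, 0.0], [0.0, 0.0, -0.09]] 35.7 5.1
[0, [25.2, 25.7, 0.0], [0.0, 0.0, -0.09]] 36.0 5.1
[0, [24.6, 26.6, 0.0], [0.0, 0.0, -0.09]] 36.2 5.1
[0, [24.1, 27.5, 0.0], [0.0, 0.0, -0.09]] 36.5 5.1
```

```bash
python3 - <<'E'
from h import *
for n in ['top','side']:
    f=imaging.grab_frame(n)
    ys,xs=np.mgrid[0:330:3,0:430:3]
    P=np.array([w(f,(a,b)) for a,b in zip(xs.ravel(),ys.ravel())]); ok=(f['z_map'][ys,xs].ravel()>0)
    m=ok&(P[:,2]>.45)&(P[:,2]<1.4)&(P[:,1]>-.4)&(P[:,1]<.8)&(P[:,0]>.25)
    Q=P[m]
    for y in np.arange(-.4,.8,.15):
        k=abs(Q[:,1]-y)<.075
        if k.any(): print(n,round(y,2),k.sum(),'xmin',Q[k][:,0].min().round(3),'zmin',Q[k][:,2].min().round(3), Q[k][np.argmin(Q[k][:,0])].round(2))
E
```

```text
top -0.25 33 xmin 0.622 zmin 0.609 [ 0.62 -0.18  0.65]
top -0.1 821 xmin 0.588 zmin 0.606 [ 0.59 -0.03  0.64]
top 0.05 1098 xmin 0.587 zmin 0.606 [0.59 0.06 0.83]
top 0.2 971 xmin 0.622 zmin 0.604 [0.62 0.24 0.7 ]
top 0.35 902 xmin 0.622 zmin 0.606 [0.62 0.35 0.63]
top 0.5 822 xmin 0.622 zmin 0.604 [0.62 0.47 0.89]
top 0.65 340 xmin 0.591 zmin 0.604 [0.59 0.72 0.64]
top 0.8 9 xmin 0.589 zmin 0.617 [0.59 0.73 0.62]
side -0.4 30 xmin 0.626 zmin 0.454 [ 0.63 -0.37  0.63]
side -0.25 77 xmin 0.626 zmin 0.452 [ 0.63 -0.3   0.65]
side -0.1 94 xmin 0.593 zmin 0.451 [ 0.59 -0.03  0.67]
side 0.05 168 xmin 0.589 zmin 0.451 [0.59 0.07 0.66]
side 0.2 223 xmin 0.624 zmin 0.452 [0.62 0.24 0.68]
side 0.35 353 xmin 0.623 zmin 0.451 [0.62 0.28 0.65]
side 0.5 472 xmin 0.623 zmin 0.45 [0.62 0.57 0.61]
side 0.65 646 xmin 0.59 zmin 0.604 [0.59 0.72 0.71]
side 0.8 203 xmin 0.588 zmin 0.605 [0.59 0.74 0.62]
```

Call:
{"op": "step_arm", "data": {"moves": [[0,[38,-8,-12],[0,0,-0.09]],[0,[38,-8,-12],[0,0,-0.09]],[0,[38,-7,-12],[0,0,-0.09]],[0,[38,-6,-11],[0,0,-0.09]],[0,[38,-5,-11],[0,0,-0.09]],[0,[38,-3,-11],[0,0,-0.09]],[0,[37,-2,-11],[0,0,-0.09]],[0,[37,-1,-11],[0,0,-0.09]]]}}

```text
clock: 2.12
tcp_pos: [0.395, -0.4007, 0.3296]
ee_rot: [-179.6, 0.1, 57.5]
ft_force: [0.1, -1.1, -0.0]
opening: 0.042
```

```bash
python3 - <<'E'
from h import *
N=22; T=[]
for i in range(1,N+1):
    t=i/N; ph=np.radians(-45.4+82.9*t); rr=.563+(.542-.563)*t-.07*np.sin(np.pi*t); z=.33-.05*t
    T.append(([rr*np.cos(ph),rr*np.sin(ph),z],57.5+113.6*t))
rows(T)
E
```

```text
[0, [38.1, -3.4, 1.8], [-0.007, 0.002, -0.089]] 38.3 5.1
[0, [37.4, -2.7, 2.3], [0.0, 0.0, -0.09]] 37.6 5.2
[0, [36.7, -1.6, 2.3], [0.0, 0.0, -0.09]] 36.8 5.2
[0, [35.9, -0.3, 2.3], [0.0, 0.0, -0.09]] 36.0 5.2
[0, [35.1, 1.1, 2.3], [0.0, 0.0, -0.09]] 35.2 5.2
[0, [34.3, 2.7, 2.3], [0.0, 0.0, -0.09]] 34.5 5.2
[0, [33.4, 4.4, 2.3], [0.0, 0.0, -0.09]] 33.7 5.2
[0, [32.4, 6.2, 2.3], [-0.0, 0.0, -0.09]] 33.1 5.2
[0, [31.5, 8.0, 2.3], [-0.0, 0.0, -0.09]] 32.6 5.2
[0, [30.5, 10.0, 2.3], [0.0, 0.0, -0.09]] 32.2 5.2
[0, [29.5, 11.9, 2.3], [0.0, 0.0, -0.09]] 31.9 5.2
[0, [28.5, 13.9, 2.3], [0.0, 0.0, -0.09]] 31.8 5.2
[0, [27.6, 15.8, 2.3], [-0.0, 0.0, -0.09]] 31.9 5.2
[0, [26.6, 17.7, 2.3], [0.0, 0.0, -0.09]] 32.1 5.2
[0, [25.7, 19.6, 2.3], [-0.0, 0.0, -0.09]] 32.4 5.2
[0, [24.8, 21.4, 2.3], [0.0, 0.0, -0.09]] 32.8 5.2
[0, [24.0, 23.1, 2.3], [0.0, 0.0, -0.09]] 33.4 5.2
[0, [23.2, 24.7, 2.3], [-0.0, 0.0, -0.09]] 34.0 5.2
[0, [22.6, 26.2, 2.3], [0.0, 0.0, -0.09]] 34.6 5.2
[0, [22.0, 27.5, 2.3], [0.0, 0.0, -0.09]] 35.3 5.2
[0, [21.5, 28.7, 2.3], [0.0, 0.0, -0.09]] 35.9 5.2
[0, [21.1, 29.7, 2.3], [0.0, 0.0, -0.09]] 36.5 5.2
```

Call:
{"op": "step_arm", "data": {"moves": [[0,[38,-3,2],[-0.007,0.002,-0.09]],[0,[37,-3,2],[0,0,-0.09]],[0,[37,-2,2],[0,0,-0.09]],[0,[36,0,2],[0,0,-0.09]],[0,[35,1,2],[0,0,-0.09]],[0,[34,3,2],[0,0,-0.09]],[0,[33,4,2],[0,0,-0.09]],[0,[32,6,2],[0,0,-0.09]],[0,[31,8,2],[0,0,-0.09]],[0,[30,10,2],[0,0,-0.09]]]}}

```text
clock: 2.95
tcp_pos: [0.4782, -0.0474, 0.3124]
ee_rot: [179.7, 0.5, 112.1]
ft_force: [1.1, 0.3, -0.1]
opening: 0.0002
```

Call:
{"op": "step_arm", "data": {"moves": [[0,[29,12,2],[0,0,-0.09]],[0,[28,14,2],[0,0,-0.09]],[0,[27,16,2],[0,0,-0.09]],[0,[26,18,2],[0,0,-0.09]],[0,[25,20,2],[0,0,-0.09]],[0,[25,21,2],[0,0,-0.09]],[0,[24,23,2],[0,0,-0.09]],[0,[23,25,2],[0,0,-0.09]],[0,[22,26,2],[0,0,-0.09]]]}}

```text
clock: 3.7
tcp_pos: [0.4416, 0.2545, 0.2932]
ee_rot: [-179.9, 1.0, 160.7]
ft_force: [0.1, -0.3, -0.6]
opening: 0.0006
```

```bash
python3 - <<'E'
from h import *
s=telemetry.read_state(); print(s['joint_pos'])
x=np.array([np.cos(np.radians(-8.9)),np.sin(np.radians(-8.9))])
N=3
p=s['tcp_pos'];y=s['ee_rot'][2]
rows([(p+(np.array([.43,.33,.28])-p)*i/3, y+(171.1-y)*i/3) for i in (1,2,3)])
E
```

```text
[ 17.35723123   7.92877497 -57.11155735  94.15348486   7.68394354
  81.19330115  30.08074508]
[0, [12.0, 22.5, 4.1], [-0.003, 0.018, -0.06]] 25.8 3.6
[0, [10.6, 23.2, 4.4], [0.0, 0.0, -0.06]] 25.8 3.5
[0, [9.2, 23.8, 4.4], [-0.0, 0.0, -0.06]] 25.8 3.5
```

Call:
{"op": "step_arm", "data": {"moves": [[0,[12,22,4],[-0.003,0.018,-0.06]],[0,[11,23,4],[0,0,-0.06]],[0,[9,24,4],[0,0,-0.06]],[0,[0,0,0],[0,0,0]]]}}

```text
clock: 4.03
tcp_pos: [0.4241, 0.34, 0.2813]
ee_rot: [179.8, -0.0, 172.4]
ft_force: [0.2, 1.0, 1.2]
opening: 0.0006
```

```bash
python3 - <<'E'
from h import *
s=telemetry.read_state(); print(s['joint_pos'].round(1),s['tcp_pos'].round(4),s['ee_rot'].round(2),s['ft_force'].round(2))
f=imaging.grab_frame('wrist'); save(f,'w1.png')
for q in ['slot','cassette_face','lock_pin','clearing_rod']:
    for r in imaging.landmark_of(f,q)[:2]:
        p=r['point']; print(q,np.round(p,1),round(r['score'],2),np.round(w(f,p),4))
    print(atz(f,imaging.landmark_of(f,q)[0]['point'],.047 if 'face' in q else .096).round(4))
E
```

```text
[  7.7  15.9 -60.4  90.2  13.8  81.9  28.7] [0.4241 0.34   0.2813] [ 1.7981e+02 -1.0000e-02  1.7238e+02] [0.23 0.98 1.17]Traceback (most recent call last):
  File "<stdin>", line 7, in <module>
IndexError: list index out of range
```

View pics/w1.png

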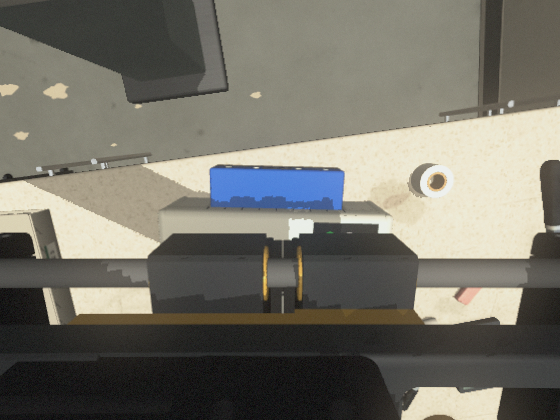

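```bash
python3 - <<'E'
from h import *
f=imaging.grab_frame('wrist')
g=f['pixels'].astype(int); m=(g[...,2]>110)&(g[...,0]<90)&(g[...,2]-g[...,0]>60)
m=m.astype(np.uint8); n,l,st,c=cv2.connectedComponentsWithStats(m); k=1+np.argmax(st[1:,4]); print(st[k]); m=l==k
x0,y0,ww,hh=st[k][:4]
cols=range(x0+6,x0+ww-6)
def fit(rows_,z):
    P=np.array([atz(f,(c,r),z)[:2] for c,r in rows_]); v=np.polyfit(P[:,1],P[:,0],1); res=P[:,0]-np.polyval(v,P[:,1])
    v=np.polyfit(P[abs(res)<.002][:,1],P[abs(res)<.002][:,0],1); return v,np.degrees(np.arctan(-v[0]))*1.,np.std(res)
top=[(c,np.nonzero(m[:,c])[0].min()-.5) for c in cols]; bot=[(c,np.nonzero(m[:,c])[0].max()+.5) for c in cols]
print(fit(top,.059),fit(bot,.059))
for c in (x0+10,x0+ww//2,x0+ww-10):
    print([ (r,w(f,(c,r)).round(4).tolist()) for r in range(y0-2,y0+hh+8,4)])
mid=[ (x0,y0+20),(x0+ww,y0+20)]; print([atz(f,p,.055).round(4) for p in mid])
cv2.imwrite('pics/w1c.png',cv2.resize(f['pixels'][140:260,150:410],None,fx=3,fy=3)[:,:,::-1])
E
```

```text
[ 214  165  132   41 4664]
(array([0.15981738, 0.34193444]), np.float64(-9.080074583022746), np.float64(0.0003488943794186118)) (array([0.16157681, 0.38953951]), np.float64(-9.178344745270733), np.float64(0.0003938493681728509))
[(163, [0.3845, 0.2647, 0.0291]), (167, [0.3875, 0.2696, 0.0581]), (171, [0.3921, 0.269, 0.0597]), (175, [0.3968, 0.2682, 0.0602]), (179, [0.4018, 0.2668, 0.0577]), (183, [0.4064, 0.2662, 0.0595]), (187, [0.4114, 0.2651, 0.0585]), (191, [0.4162, 0.2643, 0.059]), (195, [0.4208, 0.2637, 0.0606]), (199, [0.4258, 0.2626, 0.0601]), (203, [0.4308, 0.2616, 0.0598]), (207, [0.4303, 0.2668, 0.0872]), (211, [0.434, 0.2669, 0.0915])]
[(163, [0.3954, 0.3364, 0.022]), (167, [0.397, 0.3363, 0.0593]), (171, [0.4017, 0.3357, 0.0603]), (175, [0.4065, 0.335, 0.0595]), (179, [0.4115, 0.3342, 0.0582]), (183, [0.4161, 0.3336, 0.0594]), (187, [0.4211, 0.3328, 0.0588]), (191, [0.4258, 0.3322, 0.06]), (195, [0.4308, 0.3314, 0.0595]), (199, [0.436, 0.3306, 0.0582]), (203, [0.4405, 0.33, 0.0606]), (207, [0.44, 0.3302, 0.0848]), (211, [0.4428, 0.3299, 0.0925])]
[(163, [0.4083, 0.4129, 0.0007]), (167, [0.4068, 0.4031, 0.058]), (171, [0.4115, 0.4025, 0.0586]), (175, [0.4161, 0.4018, 0.06]), (179, [0.4212, 0.4016, 0.0584]), (183, [0.4261, 0.4011, 0.0583]), (187, [0.4307, 0.4004, 0.0598]), (191, [0.4359, 0.4001, 0.0585]), (195, [0.4406, 0.3994, 0.0598]), (199, [0.4459, 0.3991, 0.0583]), (203, [0.4506, 0.3984, 0.0595]), (207, [0.4509, 0.3952, 0.0782]), (211, [0.4519, 0.3926, 0.0925])]
[array([0.4076, 0.2526, 0.055 ]), array([0.4309, 0.4136, 0.055 ])]
```

View pics/w1c.png

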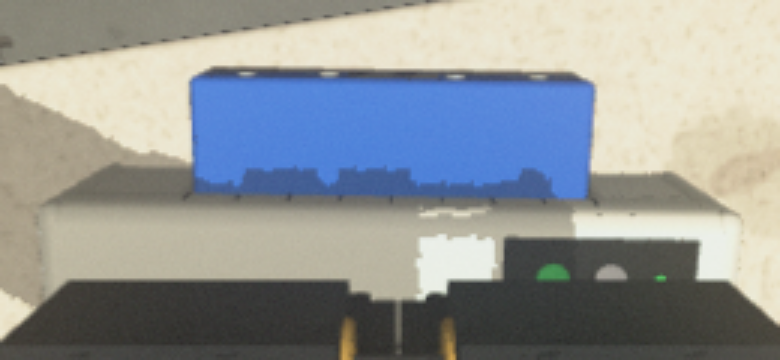

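```bash
cat >> h.py <<'E'
PSI=-9.1; S=np.array([.5292,.3160])
def pw(x,y,z):
    c,s=np.cos(np.radians(PSI)),np.sin(np.radians(PSI)); return np.array([S[0]+c*x-s*y,S[1]+s*x+c*y,z])
def wp(p):
    c,s=np.cos(np.radians(PSI)),np.sin(np.radians(PSI)); d=np.array(p)[:2]-S; return np.array([c*d[0]+s*d[1],-s*d[0]+c*d[1],p[2]])
def st():
    s=telemetry.read_state(); c,sn=np.cos(np.radians(PSI)),np.sin(np.radians(PSI)); F=s['ft_force']
    print('t',round(s['clock'],2),'punch',(wp(s['tcp_pos'])*1000).round(1),'rot',np.round(s['ee_rot'],2),'F',np.round([c*F[0]+sn*F[1],-sn*F[0]+c*F[1],F[2]],2),'open',round(s['opening']*1000,1),'J',np.round(s['joint_pos'],0))
    return s
def lin(target,yaw,n,grip=0):
    s=st(); p=s['tcp_pos'];y=s['ee_rot'][2]
    rows([(p+(np.array(target)-p)*i/n, y+((yaw-y+180)%360-180)*i/n) for i in range(1,n+1)],grip)
E
python3 - <<'E'
from h import *
lin(pw(-.167,0,.12),170.9,5)
E
```

```text
t 4.23 punch [-103.7    2.3  281.9] rot [1.7994e+02 1.1000e-01 1.7173e+02] F [0.13 0.26 0.72] open 0.3 J [  8.  16. -60.  90.  14.  82.  29.]
[0, [12.7, -0.3, 32.4], [0.001, 0.002, 0.003]] 34.8 0.2
[0, [12.7, -0.3, 32.4], [-0.0, -0.0, 0.003]] 34.8 0.2
[0, [12.7, -0.4, 32.4], [0.0, -0.0, 0.003]] 34.8 0.2
[0, [12.7, -0.4, 32.4], [-0.0, -0.0, 0.003]] 34.8 0.2
[0, [12.7, -0.4, 32.4], [0.0, -0.0, 0.003]] 34.8 0.2
```

Call:
{"op": "step_arm", "data": {"moves": [[0,[13,0,32],[0.001,0.002,0.003]],[0,[13,0,32],[0,0,0.003]],[0,[13,0,32],[0,0,0.003]],[0,[13,0,32],[0,0,0.003]],[0,[13,0,32],[0,0,0.003]],[0,[0,0,0],[0,0,0]]]}}

```text
clock: 4.73
tcp_pos: [0.3695, 0.337, 0.1191]
ee_rot: [179.9, 0.6, 169.5]
ft_force: [-1.1, -1.1, 0.3]
opening: 0.0003
```

```bash
python3 - <<'E'
from h import *
lin(pw(-.167,0,.0545),170.9,3)
E
```

```text
t 4.73 punch [-161.    -4.5  119.1] rot [179.91   0.6  169.55] F [-0.89 -1.26  0.31] open 0.3 J [  4.  18. -59. 109.  18.  63.  18.]
[0, [2.3, 1.4, 21.5], [0.001, 0.011, -0.008]] 21.7 0.8
[0, [2.0, 1.5, 21.5], [0.0, 0.0, -0.008]] 21.7 0.5
[0, [2.0, 1.5, 21.5], [0.0, 0.0, -0.008]] 21.7 0.5
```

Call:
{"op": "step_arm", "data": {"moves": [[0,[2,1.5,22],[0,0.01,-0.008]],[0,[2,1.5,22],[0,0,-0.008]],[0,[2,1.5,21],[0,0,-0.008]],[0,[0,0,0],[0,0,0]]]}}

```text
clock: 5.07
tcp_pos: [0.3718, 0.3387, 0.0566]
ee_rot: [179.9, 0.4, 170.3]
ft_force: [0.2, -0.7, -0.3]
opening: 0.0005
```

```bash
python3 - <<'E'
from h import *
lin(pw(-.149,0,.0545),170.9,3)
E
```

```text
t 5.07 punch [-159.    -2.4   56.6] rot [179.94   0.42 170.34] F [ 0.3  -0.66 -0.33] open 0.5 J [  0.  24. -55. 111.  24.  57.  14.]
[0, [-3.3, 0.8, 0.7], [0.001, 0.007, -0.003]] 3.5 0.5
[0, [-3.3, 0.8, 0.7], [-0.0, 0.0, -0.003]] 3.5 0.2
[0, [-3.3, 0.8, 0.7], [0.0, 0.0, -0.003]] 3.5 0.2
```

Call:
{"op": "step_arm", "data": {"moves": [[0,[-3.5,0.8,0.7],[0,0.007,-0.003]],[0,[-3.5,0.8,0.7],[0,0,-0.003]],[0,[-3,0,0.7],[0,0,0]],[0,[-3,0,0],[0,0,0]]]}}

```text
clock: 5.4
tcp_pos: [0.3895, 0.3376, 0.0598]
ee_rot: [179.8, 0.1, 170.4]
ft_force: [-6.0, 0.2, -3.0]
opening: 0.0005
```

```bash
python3 - <<'E'
from h import *
st()
E
```

```text
t 5.4 punch [-141.4   -0.8   59.8] rot [1.7984e+02 1.1000e-01 1.7041e+02] F [-5.93 -0.77 -3.02] open 0.5 J [  1.  26. -55. 109.  25.  58.  16.]
```

Call:
{"op": "step_arm", "data": {"moves": [[0,[-2.5,0,0],[0,0,0]],[0,[-2.5,0,0],[0,0,0]],[0,[-2.5,0,0],[0,0,0]]]}}

```text
clock: 5.65
tcp_pos: [0.397, 0.3363, 0.0609]
ee_rot: [179.8, 0.0, 170.4]
ft_force: [-5.3, 0.6, -2.6]
opening: 0.0005
```

```bash
python3 - <<'E'
from h import *
st()
E
```

```text
t 5.65 punch [-133.7   -0.8   60.9] rot [1.7984e+02 4.0000e-02 1.7040e+02] F [-5.32 -0.27 -2.56] open 0.5 J [  1.  26. -54. 108.  25.  58.  16.]
```

Call:
{"op": "step_arm", "data": {"moves": [[0,[-2,0,1],[0,0,0]],[0,[-2,0,1],[0,0,0]],[0,[-2,0,1],[0,0,0]]]}}

```text
clock: 5.9
tcp_pos: [0.404, 0.336, 0.059]
ee_rot: [179.8, 0.1, 170.4]
ft_force: [-5.3, -1.1, 2.9]
opening: 0.0006
```

```bash
python3 - <<'E'
from h import *
st()
E
```

```text
t 5.9 punch [-1.268e+02 -1.000e-01  5.900e+01] rot [1.7978e+02 1.1000e-01 1.7042e+02] F [-5.11 -1.93  2.86] open 0.6 J [  1.  27. -54. 108.  25.  58.  17.]
```

Call:
{"op": "step_arm", "data": {"moves": [[0,[-1,0,0.5],[0,0,0]],[0,[-1,0,0.5],[0,0,0]]]}}

```text
clock: 6.07
tcp_pos: [0.4055, 0.3361, 0.0583]
ee_rot: [179.8, 0.1, 170.4]
ft_force: [-14.1, -1.3, 8.9]
opening: 0.0005
```

```bash
python3 - <<'E'
from h import *
st()
E
```

```text
t 6.07 punch [-125.3    0.3   58.3] rot [1.7979e+02 5.0000e-02 1.7045e+02] F [-13.72  -3.56   8.86] open 0.5 J [  1.  27. -54. 108.  25.  58.  17.]
```

Call:
{"op": "step_arm", "data": {"moves": [[0,[-0.6,0,0],[0,0,0]],[0,[-0.6,0,0],[0,0,0]]]}}

```text
clock: 6.23
tcp_pos: [0.4054, 0.3362, 0.0582]
ee_rot: [179.8, -0.1, 170.5]
ft_force: [-6.7, -1.1, 4.2]
opening: 0.0001
```

```bash
python3 - <<'E'
from h import *
st()
E
```

```text
t 6.23 punch [-125.4    0.4   58.2] rot [ 1.7985e+02 -5.0000e-02  1.7051e+02] F [-6.46 -2.11  4.24] open 0.1 J [  1.  27. -54. 107.  25.  58.  17.]
```

Call:
{"op": "step_arm", "data": {"moves": [[0,[-1.5,0,0],[0,0,0]],[0,[-1.5,0,0],[0,0,0]]]}}

```text
clock: 6.4
tcp_pos: [0.4055, 0.3362, 0.0581]
ee_rot: [180.0, -0.3, 170.6]
ft_force: [-10.7, -0.2, 6.8]
opening: 0.0004
```

```bash
python3 - <<'E'
from h import *
st()
E
```

```text
t 6.4 punch [-125.3    0.4   58.1] rot [179.96  -0.28 170.64] F [-10.52  -1.86   6.81] open 0.4 J [  1.  27. -54. 107.  25.  59.  17.]
```

Call:
{"op": "step_arm", "data": {"moves": [[0,[8,0,0],[0,0,0]],[0,[12,0,-2],[0,0,0]],[0,[5,0,-20],[0,0,0]],[0,[0,0,-38],[0,0,0]],[0,[0,0,-38],[0,0,0]],[0,[0,0,-38],[0,0,0]],[0,[0,0,-38],[0,0,0]]]}}

```text
clock: 6.98
tcp_pos: [0.3761, 0.3377, 0.2314]
ee_rot: [-179.6, -0.5, 170.7]
ft_force: [1.1, -0.8, -0.1]
opening: 0.0007
```

```bash
python3 - <<'E'
from h import *
f=imaging.grab_frame('wrist'); save(f,'w2.png')
lin(pw(0,-.15,.29),80.9,14,100)
E
```

```text
t 7.03 punch [-1.534e+02  2.000e-01  2.388e+02] rot [-1.7995e+02 -1.5000e-01  1.7075e+02] F [1.36 3.95 7.67] open 0.4 J [  9.  12. -62.  99.  11.  76.  25.]
[100, [-11.0, -10.7, -3.7], [-0.001, -0.003, 0.112]] 15.8 6.4
[100, [-12.1, -9.4, -3.7], [0.0, -0.0, 0.112]] 15.8 6.4
[100, [-13.1, -8.0, -3.7], [0.0, -0.0, 0.112]] 15.8 6.4
[100, [-13.9, -6.5, -3.7], [0.0, -0.0, 0.112]] 15.8 6.4
[100, [-14.5, -4.9, -3.7], [0.0, -0.0, 0.112]] 15.8 6.4
[100, [-15.0, -3.2, -3.7], [-0.0, -0.0, 0.112]] 15.8 6.4
[100, [-15.3, -1.5, -3.7], [0.0, -0.0, 0.112]] 15.8 6.4
[100, [-15.3, 0.2, -3.7], [-0.0, -0.0, 0.112]] 15.8 6.4
[100, [-15.2, 1.9, -3.7], [0.0, -0.0, 0.112]] 15.8 6.4
[100, [-14.9, 3.6, -3.7], [0.0, -0.0, 0.112]] 15.8 6.4
[100, [-14.4, 5.2, -3.7], [0.0, -0.0, 0.112]] 15.8 6.4
[100, [-13.7, 6.8, -3.7], [0.0, -0.0, 0.112]] 15.8 6.4
[100, [-12.9, 8.3, -3.7], [0.0, -0.0, 0.112]] 15.8 6.4
[100, [-11.9, 9.7, -3.7], [-0.0, -0.0, 0.112]] 15.8 6.4
```

View pics/w2.png

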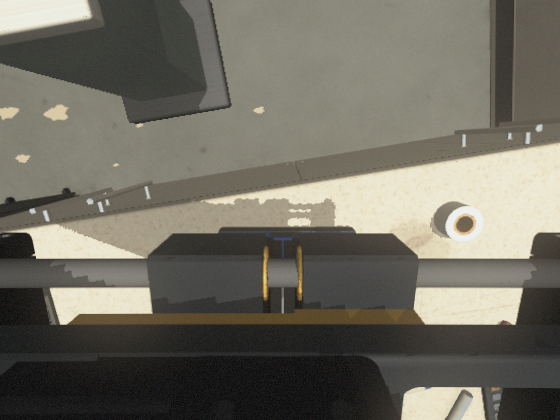

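Call:
{"op": "step_arm", "data": {"moves": [[100,[-11,-11,-4],[0,0,0.112]],[100,[-12,-9,-4],[0,0,0.112]],[100,[-13,-8,-4],[0,0,0.112]],[100,[-14,-6.5,-4],[0,0,0.112]],[100,[-14.5,-5,-4],[0,0,0.112]],[100,[-15,-3,-4],[0,0,0.112]],[100,[-15,-1.5,-4],[0,0,0.112]],[100,[-15,0,-4],[0,0,0.112]],[100,[-15,2,-4],[0,0,0.112]],[100,[-15,3.6,-4],[0,0,0.112]]]}}

```text
clock: 7.87
tcp_pos: [0.4669, 0.2173, 0.2882]
ee_rot: [178.8, 0.3, 104.1]
ft_force: [0.3, 1.0, -0.1]
opening: 0.0594
```

```bash
python3 - <<'E'
from h import *
lin(pw(0,-.15,.28),80.9,4,100)
E
```

```text
t 7.87 punch [ -45.9 -107.4  288.2] rot [178.76   0.32 104.09] F [ 0.11  1.04 -0.08] open 59.4 J [ 16.   7. -50.  95.   6.  80. -20.]
[100, [-14.3, 6.3, 2.3], [0.022, 0.004, 0.101]] 15.8 5.9
[100, [-13.6, 7.8, 2.1], [-0.0, -0.0, 0.101]] 15.8 5.8
[100, [-12.7, 9.1, 2.1], [-0.0, -0.0, 0.101]] 15.8 5.8
[100, [-11.8, 10.3, 2.1], [0.0, -0.0, 0.101]] 15.8 5.8
```

Call:
{"op": "step_arm", "data": {"moves": [[100,[-14,6,2],[0.02,0.004,0.1]],[100,[-13.5,8,2],[0,0,0.1]],[100,[-13,9,2],[0,0,0.1]],[100,[-12,10,2],[0,0,0.1]],[100,[0,0,0],[0,0,0]]]}}

```text
clock: 8.28
tcp_pos: [0.5076, 0.163, 0.2823]
ee_rot: [179.3, 0.1, 79.3]
ft_force: [0.2, -0.9, 0.5]
opening: 0.0855
```

```bash
python3 - <<'E'
from h import *
st()
f=imaging.grab_frame('wrist'); save(f,'w3.png')
for q in ['slot','cassette_face','lock_pin','clearing_rod']:
    for r in imaging.landmark_of(f,q)[:2]:
        p=r['point']; print(q,np.round(p,1),round(r['score'],2),np.round(w(f,p),4),atz(f,p,.096).round(4))
E
```

```text
t 8.28 punch [   2.8 -154.5  282.3] rot [1.7934e+02 9.0000e-02 7.9320e+01] F [ 0.31 -0.84  0.46] open 85.5 J [ 17.  10. -45.  92.   8.  80. -39.]
slot [274.5  41.4] 0.68 [0.5317 0.3167 0.095 ] [0.5316 0.3165 0.096 ]
cassette_face [172.7  60.3] 0.79 [0.4194 0.3281 0.0599] [0.4292 0.3182 0.096 ]
lock_pin [273.9 145.7] 0.66 [0.5126 0.2196 0.1342] [0.5118 0.2186 0.096 ]
lock_pin [174.2  56.9] 0.51 [0.4222 0.3308 0.0607] [0.4315 0.3209 0.096 ]
```

View pics/w3.png

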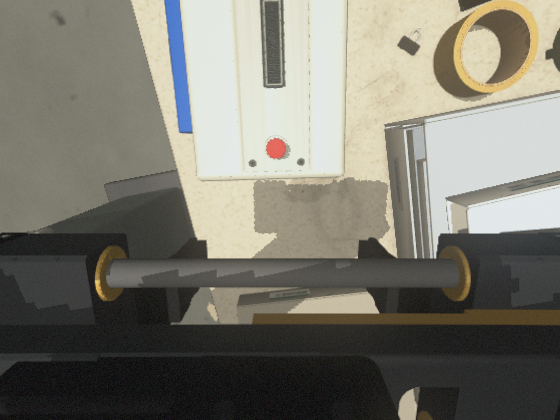

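```bash
python3 - <<'E'
from h import *
f=imaging.grab_frame('wrist'); g=f['pixels'].astype(int)
red=(g[...,0]>140)&(g[...,1]<80)&(g[...,2]<80); red[200:]=0
ys,xs=np.nonzero(red); print('red',xs.min(),xs.max(),ys.min(),ys.max())
c=((xs.min()+xs.max())/2,(ys.min()+ys.max())/2); (cc,rad)=cv2.minEnclosingCircle(np.c_[xs,ys].astype(np.float32)); print(c,cc,rad)
for z in (.125,.130,.134): print(z,atz(f,cc,z).round(4), (wp(atz(f,cc,z))*1000).round(1))
# slot
dk=(g.sum(2)<300); sub=dk[:110,250:300]
for r in range(0,96,8):
    k=np.nonzero(sub[r])[0]+250
    if len(k): 
        a,b=atz(f,(k.min()-.5,r),.096),atz(f,(k.max()+.5,r),.096); print(r,k.min(),k.max(),(wp(a)*1000).round(1),(wp(b)*1000).round(1))
k=np.nonzero(dk[:110,273])[0]; print('slot end',k.max(),(wp(atz(f,(273,k.max()+.5),.096))*1000).round(1))
# blue front edge
m=(g[...,2]>110)&(g[...,0]<90)&(g[...,2]-g[...,0]>60)
P=[]
for r in range(3,125,6):
    k=np.nonzero(m[r,:220])[0]; P.append(np.r_[wp(atz(f,(k.min()-.5,r),.059))[:2],wp(atz(f,(k.max()+.5,r),.094))[:2]]*1000)
print(np.array(P).round(1)[::3])
cv2.imwrite('pics/w3c.png',cv2.resize(f['pixels'][0:190,150:370],None,fx=3,fy=3)[:,:,::-1])
E
```

```text
Traceback (most recent call last):
ValueError: zero-size array to reduction operation minimum which has no identity
```

```bash
cat > m.py <<'E'
from h import *
import pickle
f=imaging.grab_frame('wrist'); pickle.dump(f,open('f.pkl','wb')); g=f['pixels'].astype(int); print(g[148,276])
red=(g[...,0]-g[...,1]>70)&(g[...,0]-g[...,2]>70); red[200:]=0; red[:,:240]=0; red[:,310:]=0
ys,xs=np.nonzero(red); print('red',xs.min(),xs.max(),ys.min(),ys.max())
(cc,rad)=cv2.minEnclosingCircle(np.c_[xs,ys].astype(np.float32)); print(cc,rad)
for z in (.125,.130,.134): print(z,atz(f,cc,z).round(4), (wp(atz(f,cc,z))*1000).round(1))
dk=(g.sum(2)<300); sub=dk[:110,250:300]
for r in range(0,96,8):
    k=np.nonzero(sub[r])[0]+250
    if len(k): 
        a,b=atz(f,(k.min()-.5,r),.096),atz(f,(k.max()+.5,r),.096); print(r,k.min(),k.max(),(wp(a)*1000).round(1),(wp(b)*1000).round(1))
k=np.nonzero(dk[:110,273])[0]; print('slot end',k.max(),(wp(atz(f,(273,k.max()+.5),.096))*1000).round(1))
m=(g[...,2]>110)&(g[...,0]<90)&(g[...,2]-g[...,0]>60)
P=[]
for r in range(3,125,6):
    k=np.nonzero(m[r,:220])[0]
    if len(k): P.append(np.r_[wp(atz(f,(k.min()-.5,r),.059))[:2],wp(atz(f,(k.max()+.5,r),.094))[:2]]*1000)
print(np.array(P).round(1)[::3])
cv2.imwrite('pics/w3c.png',cv2.resize(f['pixels'][0:190,150:370],None,fx=3,fy=3)[:,:,::-1])
E
python3 m.py
```

```text
[228 106  95]
red 270 288 143 162
(279.11224365234375, 152.39796447753906) 9.83171558380127
0.125 [0.5135 0.2165 0.125 ] [   0.3 -100.8  125. ]
0.13 [0.5136 0.2167 0.13  ] [   0.3 -100.5  130. ]
0.134 [0.5136 0.2169 0.134 ] [   0.3 -100.3  134. ]
8 266 287 [-10.5  33.9  96. ] [10.7 33.7 96. ]
16 266 287 [-10.6  27.2  96. ] [10.6 26.9 96. ]
24 267 287 [-9.9 20.3 96. ] [10.5 20.1 96. ]
32 267 287 [-10.1  13.4  96. ] [10.5 13.2 96. ]
40 267 287 [-10.3   6.4  96. ] [10.4  6.1 96. ]
48 267 287 [-10.5  -0.7  96. ] [10.3 -1.  96. ]
56 267 287 [-10.7  -7.9  96. ] [10.2 -8.2 96. ]
64 268 287 [ -9.9 -15.2  96. ] [ 10.2 -15.5  96. ]
72 272 287 [ -6.  -22.6  96. ] [ 10.1 -22.8  96. ]
80 272 283 [ -6.2 -30.1  96. ] [  6.  -30.3  96. ]
slot end 87 [ -4.9 -37.2  96. ]
[[-112.    52.7  -88.1   39.5]
 [-111.7   35.9  -88.6   24.3]
 [-112.5   18.6  -88.1    8.6]
 [-112.2    0.8  -88.6   -7.5]
 [-112.9  -17.5  -88.1  -24.1]
 [-111.5  -36.3  -88.6  -41.2]
 [-112.2  -55.7  -88.1  -58.7]]
```

View pics/w3c.png

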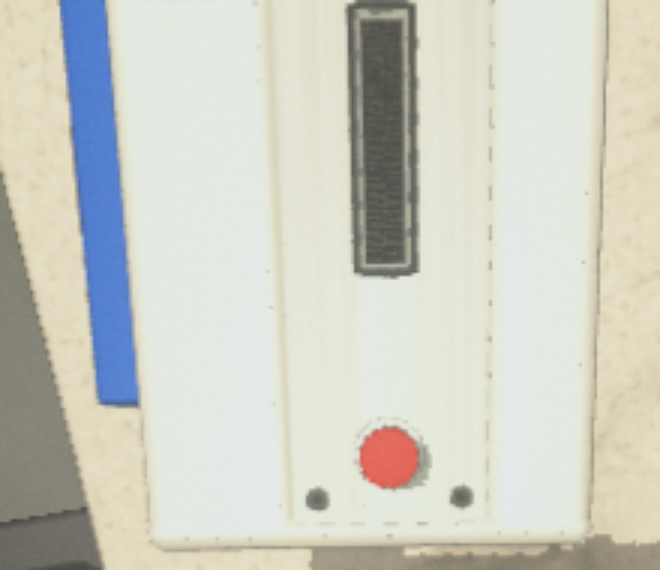

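```bash
python3 - <<'E'
from h import *
lin(pw(0.0003,-.1004,.17),80.9,4,100)
E
```

```text
t 8.63 punch [   0.3 -151.   283.1] rot [1.7938e+02 2.0000e-02 8.0040e+01] F [-0.04 -0.35  0.55] open 87.2 J [ 17.  10. -45.  92.   7.  80. -39.]
[100, [12.7, -0.5, 28.3], [0.011, 0.0, -0.004]] 31.0 0.7
[100, [12.6, -0.1, 28.3], [-0.0, 0.0, -0.004]] 31.0 0.2
[100, [12.6, -0.1, 28.3], [0.0, 0.0, -0.004]] 31.0 0.2
[100, [12.6, -0.0, 28.3], [-0.0, 0.0, -0.004]] 31.0 0.2
```

Call:
{"op": "step_arm", "data": {"moves": [[100,[12.6,-0.5,28],[0.01,0,-0.004]],[100,[12.6,0,28],[0,0,-0.004]],[100,[12.6,0,28],[0,0,-0.004]],[100,[12.6,0,28],[0,0,-0.004]],[100,[0,0,0],[0,0,0]]]}}

```text
clock: 9.05
tcp_pos: [0.5153, 0.22, 0.1701]
ee_rot: [179.5, -0.1, 81.2]
ft_force: [-1.7, -0.4, -0.1]
opening: 0.0869
```

```bash
python3 - <<'E'
from h import *
lin(pw(0.0003,-.1004,.122),80.9,3,100)
f=imaging.grab_frame('wrist'); save(f,'w4.png')
E
```

```text
t 9.05 punch [  1.5 -97.  170.1] rot [ 1.7953e+02 -9.0000e-02  8.1230e+01] F [-1.57 -0.69 -0.08] open 86.9 J [ 10.  19. -45.  97.  15.  69. -47.]
[100, [-1.1, -0.5, 16.0], [0.008, -0.002, 0.002]] 16.1 0.5
[100, [-1.1, -0.4, 16.0], [0.0, -0.0, 0.002]] 16.1 0.1
[100, [-1.1, -0.4, 16.0], [0.0, -0.0, 0.002]] 16.1 0.1
```

View pics/w4.png

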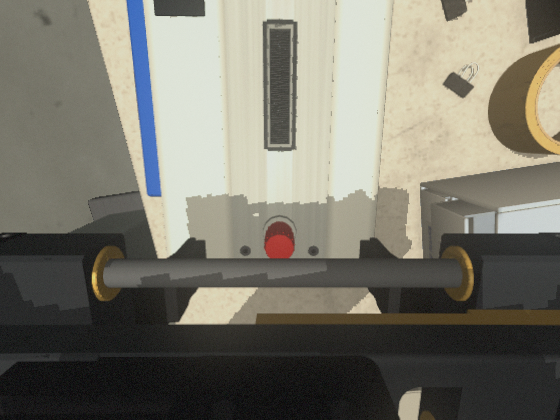

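Call:
{"op": "step_arm", "data": {"moves": [[100,[-1.1,-0.5,16],[0.008,-0.002,0.002]],[100,[-1.1,-0.4,16],[0,0,0.002]],[100,[-1.1,-0.4,14],[0,0,0.002]],[100,[0,0,0],[0,0,0]]]}}

```text
clock: 9.43
tcp_pos: [0.5172, 0.2162, 0.1311]
ee_rot: [179.5, -0.2, 80.9]
ft_force: [-0.6, 0.8, 0.5]
opening: 0.0869
```

```bash
python3 - <<'E'
from h import *
lin(pw(0.0003,-.1004,.122),80.9,1,100)
E
```

```text
t 9.43 punch [   4.  -100.4  131.1] rot [ 1.7953e+02 -1.5000e-01  8.0890e+01] F [-0.67  0.66  0.46] open 86.9 J [ 10.  21. -44. 100.  17.  65. -49.]
[100, [-0.0, -3.7, 9.1], [0.008, -0.003, -0.0]] 9.9 0.5
```

Call:
{"op": "step_arm", "data": {"moves": [[100,[0,-3.7,5],[0.008,-0.003,0]],[100,[0,0,4],[0,0,0]],[100,[0,0,0],[0,0,0]]]}}

```text
clock: 9.68
tcp_pos: [0.5153, 0.2163, 0.1256]
ee_rot: [179.8, -0.0, 80.8]
ft_force: [-0.2, -0.8, 0.4]
opening: 0.087
```

```bash
python3 - <<'E'
from h import *
lin(pw(0.0003,-.1004,.122),80.9,1,100)
E
```

```text
t 9.68 punch [   2.  -100.6  125.6] rot [ 1.7978e+02 -5.0000e-02  8.0810e+01] F [-0.06 -0.77  0.41] open 87.0 J [  9.  22. -44. 100.  17.  65. -49.]
[100, [0.2, -1.7, 3.5], [0.004, -0.001, -0.002]] 4.0 0.2
```

Call:
{"op": "step_arm", "data": {"moves": [[100,[0.2,-2,3.5],[0.004,0,0]],[100,[0,-0.5,1],[0,0,0]]]}}

```text
clock: 9.85
tcp_pos: [0.5136, 0.2171, 0.1225]
ee_rot: [179.9, -0.1, 80.8]
ft_force: [0.2, 0.2, -0.0]
opening: 0.0873
```

```bash
python3 - <<'E'
from h import *
lin(pw(0.0003,-.1004,.1215),80.9,1,100)
E
```

```text
t 9.85 punch [   0.3 -100.1  122.5] rot [ 1.7989e+02 -1.0000e-01  8.0790e+01] F [ 0.13  0.25 -0.03] open 87.3 J [  9.  22. -44. 100.  17.  64. -49.]
[100, [-0.3, 0.0, 1.0], [0.002, -0.002, -0.002]] 1.1 0.2
```

Well placed; close gently, then firm up.

Call:
{"op": "step_arm", "data": {"moves": [[20,[0,0,0.3],[0,0,0]],[10,[0,0,0],[0,0,0]],[10,[0,0,0],[0,0,0]],[10,[0,0,0],[0,0,0]],[10,[0,0,0],[0,0,0]],[10,[0,0,0],[0,0,0]],[10,[0,0,0],[0,0,0]],[10,[0,0,0],[0,0,0]]], "newtons": 25}}

```text
clock: 10.52
tcp_pos: [0.514, 0.2176, 0.1232]
ee_rot: [179.8, -0.1, 80.8]
ft_force: [0.2, -1.3, 0.1]
opening: 0.0418
```

```bash
python3 - <<'E'
from h import *
st()
E
```

```text
t 10.52 punch [  0.6 -99.6 123.2] rot [ 1.7983e+02 -1.4000e-01  8.0810e+01] F [ 0.43 -1.21  0.13] open 41.8 J [  9.  22. -44. 100.  17.  64. -49.]
```

Call:
{"op": "step_arm", "data": {"moves": [[5,[0,0,0],[0,0,0]],[5,[0,0,0],[0,0,0]],[5,[0,0,0],[0,0,0]],[5,[0,0,0],[0,0,0]],[5,[0,0,0],[0,0,0]],[5,[0,0,0],[0,0,0]],[5,[0,0,0],[0,0,0]]], "newtons": 25}}

```text
clock: 11.1
tcp_pos: [0.5139, 0.2176, 0.1231]
ee_rot: [179.8, -0.1, 80.8]
ft_force: [-0.5, 0.8, -0.3]
opening: 0.0183
```

```bash
python3 - <<'E'
from h import *
st()
E
```

```text
t 11.1 punch [  0.5 -99.6 123.1] rot [ 1.7984e+02 -1.4000e-01  8.0810e+01] F [-0.62  0.7  -0.26] open 18.3 J [  9.  22. -44. 100.  17.  64. -49.]
```

Call:
{"op": "step_arm", "data": {"moves": [[5,[0,0,-3],[0,0,0]],[5,[0,0,-8],[0,0,0]],[5,[0,0,-15],[0,0,0]],[5,[0,0,-20],[0,0,0]],[5,[0,0,-20],[0,0,0]],[5,[0,0,0],[0,0,0]]], "newtons": 30}}

```text
clock: 11.6
tcp_pos: [0.513, 0.2175, 0.1928]
ee_rot: [180.0, -0.1, 80.9]
ft_force: [0.4, 1.5, -0.1]
opening: 0.0179
```

```bash
python3 - <<'E'
from h import *
lin(pw(0.0005,-.0996,.19),80.9,1,5)
f=imaging.grab_frame('wrist'); save(f,'w5.png')
f=imaging.grab_frame('side'); cv2.imwrite('pics/s5.png',cv2.resize(f['pixels'][200:320,180:320],None,fx=5,fy=5)[:,:,::-1])
E
```

```text
t 11.6 punch [ -0.4 -99.8 192.8] rot [ 1.7996e+02 -1.3000e-01  8.0860e+01] F [ 0.15  1.5  -0.06] open 17.9 J [ 11.  18. -46.  96.  13.  72. -47.]
[5, [0.2, 0.9, 2.8], [0.001, -0.002, -0.001]] 3.0 0.1
```

View pics/w5.png

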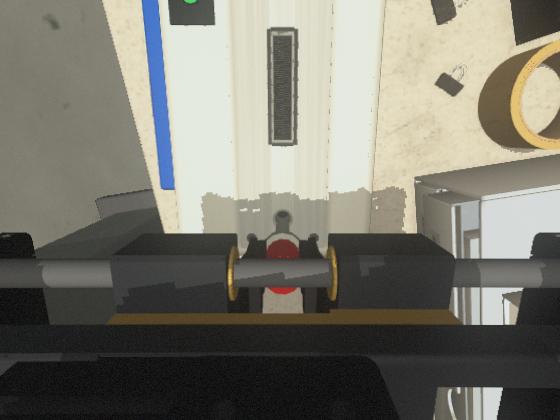

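View pics/s5.png

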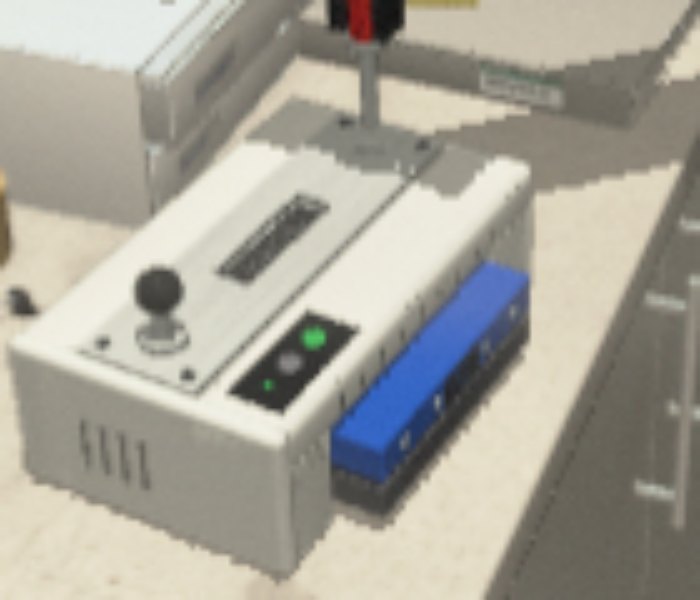

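```bash
python3 - <<'E'
from h import *
lin(pw(0.0003,-.0285,.19),80.9,3,5)
E
```

```text
t 11.7 punch [  -1.3 -100.9  189.5] rot [-1.7987e+02 -2.0000e-02  8.0850e+01] F [-0.42  0.49 -1.35] open 18.1 J [ 11.  18. -46.  96.  13.  72. -47.]
[5, [24.1, 0.5, -0.2], [-0.002, -0.0, -0.0]] 24.1 0.1
[5, [24.1, 0.5, -0.2], [0.0, 0.0, -0.0]] 24.1 0.0
[5, [24.1, 0.5, -0.2], [-0.0, 0.0, -0.0]] 24.1 0.0
```

Call:
{"op": "step_arm", "data": {"moves": [[5,[24,0.5,-0.5],[-0.002,0,0]],[5,[24,0.5,-0.5],[0,0,0]],[5,[24,0.5,0],[0,0,0]],[5,[0,0,0],[0,0,0]]]}}

```text
clock: 12.03
tcp_pos: [0.5248, 0.2861, 0.1867]
ee_rot: [-179.8, 0.3, 80.5]
ft_force: [-1.7, 0.6, -1.9]
opening: 0.0185
```

```bash
python3 - <<'E'
from h import *
lin(pw(0.0003,-.0285,.187),80.9,1,5)
E
```

```text
t 12.03 punch [  0.4 -30.2 186.7] rot [-179.82    0.27   80.54] F [-1.81  0.32 -1.88] open 18.5 J [  2.  24. -45.  90.  18.  74. -55.]
[5, [1.7, -0.1, -0.3], [-0.003, 0.005, -0.006]] 1.7 0.5
```

Call:
{"op": "step_arm", "data": {"moves": [[5,[1.7,-0.1,1],[-0.003,0.005,-0.006]],[5,[0,0,2],[0,0,0]],[5,[0,0,2],[0,0,0]],[5,[0,0,0],[0,0,0]]]}}

```text
clock: 12.37
tcp_pos: [0.5233, 0.2871, 0.1776]
ee_rot: [-179.7, 0.1, 81.0]
ft_force: [-0.6, 1.1, -0.5]
opening: 0.0183
```

```bash
python3 - <<'E'
from h import *
lin(pw(0.0003,-.0285,.170),80.9,4,5)
E
```

```text
t 12.37 punch [ -1.2 -29.4 177.6] rot [-1.7974e+02  1.3000e-01  8.1010e+01] F [-0.78  0.97 -0.52] open 18.3 J [  2.  24. -45.  91.  18.  73. -55.]
[5, [0.2, 0.4, 1.9], [-0.005, 0.002, 0.0]] 1.9 0.3
[5, [0.2, 0.4, 1.9], [0.0, -0.0, 0.0]] 1.9 0.0
[5, [0.2, 0.4, 1.9], [-0.0, -0.0, 0.0]] 1.9 0.0
[5, [0.2, 0.4, 1.9], [-0.0, -0.0, 0.0]] 1.9 0.0
```

Call:
{"op": "step_arm", "data": {"moves": [[5,[0.4,1.3,0],[-0.005,0.002,0]],[5,[0,0.2,0],[0,0,0]]]}}

```text
clock: 12.53
tcp_pos: [0.525, 0.2857, 0.177]
ee_rot: [180.0, 0.1, 80.9]
ft_force: [0.2, -0.1, -0.4]
opening: 0.018
```

```bash
python3 - <<'E'
from h import *
lin(pw(0.0003,-.0285,.170),80.9,4,5)
E
```

```text
t 12.53 punch [  0.7 -30.6 177. ] rot [1.7997e+02 9.0000e-02 8.0910e+01] F [ 0.23 -0.1  -0.4 ] open 18.0 J [  3.  24. -45.  91.  18.  72. -55.]
[5, [0.5, -0.1, 1.7], [0.0, 0.001, 0.0]] 1.8 0.1
[5, [0.5, -0.1, 1.7], [0.0, -0.0, 0.0]] 1.8 0.0
[5, [0.5, -0.1, 1.7], [0.0, -0.0, 0.0]] 1.8 0.0
[5, [0.5, -0.1, 1.7], [0.0, -0.0, 0.0]] 1.8 0.0
```

Call:
{"op": "step_arm", "data": {"moves": [[5,[0.7,-0.2,1.5],[0,0.001,0]],[5,[0.5,0,1.5],[0,0,0]],[5,[0.5,0,1.5],[0,0,0]]]}}

```text
clock: 12.78
tcp_pos: [0.5259, 0.2862, 0.1728]
ee_rot: [179.9, 0.0, 80.8]
ft_force: [-0.1, -0.5, -0.4]
opening: 0.0183
```

```bash
python3 - <<'E'
from h import *
lin(pw(0.0003,-.0285,.160),80.9,4,5)
E
```

```text
t 12.78 punch [  1.4 -29.9 172.8] rot [1.7988e+02 3.0000e-02 8.0790e+01] F [ 0.   -0.46 -0.41] open 18.3 J [  2.  25. -45.  91.  18.  72. -55.]
[5, [0.4, -0.3, 3.2], [0.002, 0.001, -0.0]] 3.2 0.1
[5, [0.4, -0.3, 3.2], [0.0, 0.0, -0.0]] 3.2 0.0
[5, [0.4, -0.3, 3.2], [-0.0, 0.0, -0.0]] 3.2 0.0
[5, [0.4, -0.3, 3.2], [0.0, 0.0, -0.0]] 3.2 0.0
```

Call:
{"op": "step_arm", "data": {"moves": [[5,[0.6,-1.1,2],[0.002,0.001,0]],[5,[0.4,-0.3,2],[0,0,0]],[5,[0.4,-0.3,2],[0,0,0]]]}}

```text
clock: 13.03
tcp_pos: [0.5245, 0.288, 0.1664]
ee_rot: [180.0, -0.0, 80.8]
ft_force: [0.4, -0.9, -1.7]
opening: 0.018
```

```bash
python3 - <<'E'
from h import *
lin(pw(0.0003,-.0285,.150),80.9,4,5)
E
```

```text
t 13.03 punch [ -0.2 -28.4 166.4] rot [ 1.7999e+02 -4.0000e-02  8.0770e+01] F [ 0.53 -0.8  -1.7 ] open 18.0 J [  2.  25. -45.  91.  18.  71. -55.]
[5, [-0.0, 0.1, 4.1], [0.0, -0.001, -0.001]] 4.1 0.1
[5, [-0.0, 0.1, 4.1], [0.0, 0.0, -0.001]] 4.1 0.0
[5, [-0.0, 0.1, 4.1], [0.0, 0.0, -0.001]] 4.1 0.0
[5, [-0.0, 0.1, 4.1], [-0.0, 0.0, -0.001]] 4.1 0.0
```

Tip is in the slot freely (~10 mm). Down toward the bar.

Call:
{"op": "step_arm", "data": {"moves": [[5,[0,0.1,3],[0,0,0]],[5,[0,-0.1,3],[0,0,0]],[5,[0,-0.1,3],[0,0,0]],[5,[0,-0.1,3],[0,0,0]]]}}

```text
clock: 13.37
tcp_pos: [0.5241, 0.2884, 0.1531]
ee_rot: [180.0, -0.1, 80.8]
ft_force: [0.6, 1.1, -1.1]
opening: 0.0179
```

```bash
python3 - <<'E'
from h import *
lin(pw(0.0003,-.0285,.145),80.9,4,5)
E
```

```text
t 13.37 punch [ -0.7 -28.1 153.1] rot [ 1.7999e+02 -5.0000e-02  8.0800e+01] F [ 0.46  1.14 -1.1 ] open 17.9 J [  2.  26. -45.  92.  19.  70. -56.]
[5, [-0.1, 0.2, 2.0], [0.0, -0.001, -0.0]] 2.0 0.1
[5, [-0.1, 0.2, 2.0], [-0.0, 0.0, -0.0]] 2.0 0.0
[5, [-0.1, 0.2, 2.0], [0.0, 0.0, -0.0]] 2.0 0.0
[5, [-0.1, 0.2, 2.0], [-0.0, 0.0, -0.0]] 2.0 0.0
```

Call:
{"op": "step_arm", "data": {"moves": [[5,[0,0.8,1.5],[0,0,0]],[5,[0,0.2,1.5],[0,0,0]],[5,[0,0,1.5],[0,0,0]],[5,[0,0,1],[0,0,0]]]}}

```text
clock: 13.7
tcp_pos: [0.525, 0.288, 0.1463]
ee_rot: [-180.0, -0.0, 80.8]
ft_force: [-0.6, 0.2, -1.3]
opening: 0.0183
```

```bash
python3 - <<'E'
from h import *
st()
E
```

```text
t 13.7 punch [  0.3 -28.3 146.3] rot [-1.7996e+02 -2.0000e-02  8.0800e+01] F [-0.59  0.15 -1.3 ] open 18.3 J [  2.  26. -45.  93.  19.  69. -56.]
```

Call:
{"op": "step_arm", "data": {"moves": [[5,[0,0,0.6],[0,0,0]],[5,[0,0,0.6],[0,0,0]],[5,[0,0,0.5],[0,0,0]]]}}

```text
clock: 13.95
tcp_pos: [0.5252, 0.2884, 0.145]
ee_rot: [-180.0, -0.1, 80.8]
ft_force: [-1.3, -0.7, 4.6]
opening: 0.0181
```

```bash
python3 - <<'E'
from h import *
st()
E
```

```text
t 13.95 punch [  0.4 -27.9 145. ] rot [-1.7999e+02 -6.0000e-02  8.0800e+01] F [-1.14 -0.88  4.62] open 18.1 J [  2.  26. -45.  93.  19.  69. -56.]
```

Call:
{"op": "step_arm", "data": {"moves": [[5,[1.5,0,0.2],[0,0,0]],[5,[1.5,0,0.2],[0,0,0]],[5,[1.5,0,0.2],[0,0,0]]]}}

```text
clock: 14.2
tcp_pos: [0.5263, 0.2925, 0.145]
ee_rot: [179.9, -0.0, 80.8]
ft_force: [-1.2, -1.9, 4.1]
opening: 0.0182
```

```bash
python3 - <<'E'
from h import *
st()
E
```

```text
t 14.2 punch [  0.9 -23.7 145. ] rot [ 1.7995e+02 -2.0000e-02  8.0760e+01] F [-0.91 -2.05  4.12] open 18.2 J [  1.  26. -45.  92.  20.  69. -56.]
```

Call:
{"op": "step_arm", "data": {"moves": [[5,[1.5,-0.5,0.2],[0,0,0]],[5,[1.5,-0.2,0.2],[0,0,0]],[5,[1.5,-0.1,0.2],[0,0,0]]]}}

```text
clock: 14.45
tcp_pos: [0.527, 0.2968, 0.1449]
ee_rot: [179.9, 0.0, 80.7]
ft_force: [-1.6, -2.5, 3.9]
opening: 0.0186
```

```bash
python3 - <<'E'
from h import *
st()
E
```

```text
t 14.45 punch [  0.8 -19.4 144.9] rot [1.7987e+02 4.0000e-02 8.0720e+01] F [-1.18 -2.69  3.88] open 18.6 J [  1.  27. -44.  92.  20.  69. -57.]
```

Call:
{"op": "step_arm", "data": {"moves": [[5,[1.5,-0.1,0.2],[0,0,0]],[5,[1.5,-0.1,0.2],[0,0,0]],[5,[1.5,-0.1,0.2],[0,0,0]]]}}

```text
clock: 14.7
tcp_pos: [0.5275, 0.3018, 0.1442]
ee_rot: [179.9, 0.0, 80.7]
ft_force: [-0.7, -0.1, -1.4]
opening: 0.0179
```

```bash
python3 - <<'E'
from h import *
st()
E
```

```text
t 14.7 punch [  0.6 -14.2 144.2] rot [1.7986e+02 3.0000e-02 8.0720e+01] F [-0.69 -0.21 -1.43] open 17.9 J [  0.  27. -44.  91.  20.  70. -57.]
```

Call:
{"op": "step_arm", "data": {"moves": [[5,[0,-0.2,0.7],[0,0,0]],[5,[0,0,0.7],[0,0,0]]]}}

```text
clock: 14.87
tcp_pos: [0.5267, 0.303, 0.1421]
ee_rot: [179.9, -0.0, 80.8]
ft_force: [-0.1, -0.5, -0.2]
opening: 0.0185
```

```bash
python3 - <<'E'
from h import *
st()
E
```

```text
t 14.87 punch [ -0.4 -13.3 142.1] rot [ 1.7993e+02 -3.0000e-02  8.0780e+01] F [ 0.02 -0.5  -0.17] open 18.5 J [  0.  27. -44.  92.  20.  69. -57.]
```

Call:
{"op": "step_arm", "data": {"moves": [[5,[0,0.4,0.7],[0,0,0]],[5,[0,0,0.7],[0,0,0]]]}}

```text
clock: 15.03
tcp_pos: [0.5268, 0.3028, 0.14]
ee_rot: [180.0, 0.0, 80.8]
ft_force: [-0.3, -1.6, -1.2]
opening: 0.0182
```

```bash
python3 - <<'E'
from h import *
st()
E
```

```text
t 15.03 punch [ -0.3 -13.4 140. ] rot [179.98   0.    80.79] F [-0.04 -1.65 -1.17] open 18.2 J [  0.  27. -44.  92.  20.  69. -57.]
```

Call:
{"op": "step_arm", "data": {"moves": [[5,[-0.1,0.1,1],[0,0,0]],[5,[-0.1,0,1],[0,0,0]],[5,[0,0,1],[0,0,0]]]}}

```text
clock: 15.28
tcp_pos: [0.5268, 0.3022, 0.1363]
ee_rot: [-180.0, 0.0, 80.8]
ft_force: [0.4, -0.7, -0.3]
opening: 0.0179
```

```bash
python3 - <<'E'
from h import *
st()
E
```

```text
t 15.28 punch [ -0.2 -14.  136.3] rot [-1.7999e+02  2.0000e-02  8.0780e+01] F [ 0.55 -0.59 -0.27] open 17.9 J [  0.  28. -44.  92.  20.  69. -58.]
```

Call:
{"op": "step_arm", "data": {"moves": [[5,[0.2,0,1.2],[0,0,0]],[5,[0.1,0,1.2],[0,0,0]],[5,[0,0,1.2],[0,0,0]]]}}

```text
clock: 15.53
tcp_pos: [0.5268, 0.3024, 0.1322]
ee_rot: [-180.0, 0.0, 80.8]
ft_force: [-0.3, -0.7, 0.2]
opening: 0.0181
```

```bash
python3 - <<'E'
from h import *
st()
E
```

```text
t 15.53 punch [ -0.2 -13.8 132.2] rot [-1.7999e+02  3.0000e-02  8.0770e+01] F [-0.2  -0.72  0.18] open 18.1 J [ -0.  28. -44.  92.  21.  68. -58.]
```

Call:
{"op": "step_arm", "data": {"moves": [[5,[0,0,1.2],[0,0,0]],[5,[0,0,1.2],[0,0,0]],[5,[0,0,1.2],[0,0,0]]]}}

```text
clock: 15.78
tcp_pos: [0.5268, 0.3024, 0.1282]
ee_rot: [-180.0, 0.0, 80.8]
ft_force: [0.4, -1.2, -0.4]
opening: 0.0182
```

```bash
python3 - <<'E'
from h import *
st()
E
```

```text
t 15.78 punch [ -0.2 -13.8 128.2] rot [-1.7999e+02  3.0000e-02  8.0770e+01] F [ 0.59 -1.11 -0.38] open 18.2 J [ -0.  28. -44.  92.  21.  68. -58.]
```

Call:
{"op": "step_arm", "data": {"moves": [[5,[0,0,1],[0,0,0]],[5,[0,0,1],[0,0,0]]]}}

```text
clock: 15.95
tcp_pos: [0.5268, 0.3023, 0.1259]
ee_rot: [-180.0, 0.0, 80.8]
ft_force: [-0.3, 0.3, -0.5]
opening: 0.0177
```

```bash
python3 - <<'E'
from h import *
st()
E
```

```text
t 15.95 punch [ -0.2 -13.9 125.9] rot [-1.7999e+02  4.0000e-02  8.0770e+01] F [-0.37  0.23 -0.53] open 17.7 J [ -0.  28. -44.  92.  21.  68. -58.]
```

Collar contact is expected at about 123.1.

Call:
{"op": "step_arm", "data": {"moves": [[5,[0,0,0.7],[0,0,0]],[5,[0,0,0.6],[0,0,0]],[5,[0,0,0.4],[0,0,0]],[5,[0,0,0.3],[0,0,0]]]}}

```text
clock: 16.28
tcp_pos: [0.5267, 0.3023, 0.1235]
ee_rot: [-180.0, 0.0, 80.8]
ft_force: [0.7, -1.2, -0.3]
opening: 0.0183
```

```bash
python3 - <<'E'
from h import *
st()
E
```

```text
t 16.28 punch [ -0.3 -13.9 123.5] rot [-1.7997e+02  4.0000e-02  8.0770e+01] F [ 0.9  -1.07 -0.29] open 18.3 J [ -0.  28. -44.  93.  21.  68. -58.]
```

Call:
{"op": "step_arm", "data": {"moves": [[5,[0,0,0.3],[0,0,0]],[5,[0,0,0.3],[0,0,0]]]}}

```text
clock: 16.45
tcp_pos: [0.5268, 0.3023, 0.1232]
ee_rot: [-180.0, 0.0, 80.8]
ft_force: [-1.0, -2.5, 3.5]
opening: 0.0184
```

```bash
python3 - <<'E'
from h import *
st()
E
```

```text
t 16.45 punch [ -0.2 -13.9 123.2] rot [-1.7998e+02  4.0000e-02  8.0760e+01] F [-0.57 -2.62  3.52] open 18.4 J [ -0.  28. -44.  93.  21.  68. -58.]
```

Call:
{"op": "step_arm", "data": {"moves": [[40,[0,0,0],[0,0,0]],[60,[0,0,0],[0,0,0]],[60,[0,0,0],[0,0,0]],[60,[0,0,0],[0,0,0]],[60,[0,0,0],[0,0,0]],[60,[0,0,0],[0,0,0]],[60,[0,0,0],[0,0,0]],[60,[0,0,0],[0,0,0]]]}}

```text
clock: 17.12
tcp_pos: [0.5271, 0.3035, 0.1238]
ee_rot: [180.0, -0.1, 80.8]
ft_force: [0.2, -0.5, 0.0]
opening: 0.0514
```

Call:
{"op": "step_arm", "data": {"moves": [[70,[0,0,-2],[0,0,0]],[70,[0,0,-8],[0,0,0]],[70,[0,0,-20],[0,0,0]],[70,[0,0,-30],[0,0,0]],[70,[0,0,-30],[0,0,0]],[70,[-30,0,-20],[0,0,0]],[70,[-35,0,-10],[0,0,0]],[70,[-35,0,-10],[0,0,0]],[70,[0,0,0],[0,0,0]]]}}

```text
clock: 17.87
tcp_pos: [0.509, 0.2039, 0.2628]
ee_rot: [-180.0, -0.1, 81.2]
ft_force: [0.4, -0.7, -1.4]
opening: 0.0611
```

```bash
python3 - <<'E'
from h import *
st()
f=imaging.grab_frame('wrist'); save(f,'w6.png')
g=f['pixels'].astype(int)
for n in ['lock_pin','clearing_rod','slot']:
    for r in imaging.landmark_of(f,n)[:1]: print(n,r['point'],round(r['score'],2),(wp(atz(f,r['point'],.096))*1000).round(1))
for r in imaging.trace(f,'lock_pin')[:1]:
    ys,xs=np.nonzero(r['region']); P=np.array([w(f,(a,b)) for a,b in zip(xs,ys)]); print('pin zmax',np.percentile(P[:,2],[5,50,90,98]).round(4))
f=imaging.grab_frame('side'); cv2.imwrite('pics/s6.png',cv2.resize(f['pixels'][200:360,180:320],None,fx=4,fy=3.75)[:,:,::-1])
for n in ['label_roll','staple_box']:
    for r in imaging.landmark_of(f,n)[:1]: print(n,r['point'])
E
```

```text
t 17.87 punch [  -2.2 -113.9  262.8] rot [-1.7995e+02 -1.4000e-01  8.1200e+01] F [ 0.5  -0.62 -1.41] open 61.1 J [ 14.  14. -46.  92.  10.  79. -43.]
lock_pin [286.6, 99.1] 0.73 [  2.  -13.3  96. ]
slot [287.1, 82.2] 0.86 [ 2.3  1.9 96. ]
pin zmax [0.1021 0.1339 0.1351 0.1356]
label_roll [232.1, 341.7]
staple_box [327.8, 180.3]
```

View pics/w6.png

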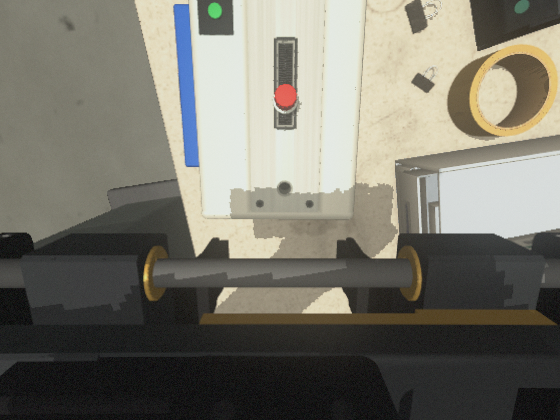

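View pics/s6.png

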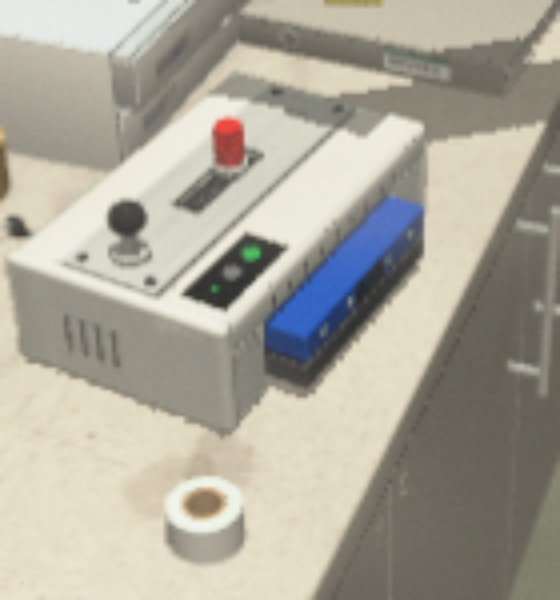

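Call:
{"op": "step_arm", "data": {"moves": [[70,[0,0,0],[0,0,0]],[70,[0,0,0],[0,0,0]],[70,[0,0,0],[0,0,0]]]}}

```text
clock: 18.52
tcp_pos: [0.5064, 0.2126, 0.2584]
ee_rot: [-179.5, -0.3, 81.9]
ft_force: [0.0, 0.4, -0.5]
opening: 0.0607
```

```bash
python3 - <<'E'
from h import *
st(); print(job.sign_off())
E
```

```text
t 18.52 punch [  -6.2 -105.7  258.4] rot [-179.52   -0.27   81.86] F [-0.04  0.38 -0.5 ] open 60.7 J [ 13.  14. -47.  92.  10.  79. -43.]
the job is handed in; nothing more can be done
None
```

The cassette is fully home, the lock pin sits in the hidden hole with its collar on the plate, and I handed the job in at 18.5 s.

- **Cassette:** I pushed it about 20 mm in small steps. At the stop it would not move under 6 to 14 N. A picture afterwards put the blue front 24 mm ahead of the housing, as it should be at home.
- **Lock pin:** I felt along the slot with about 4 to 6 N of downward force and found the hole about 14 mm right of the slot's centre. The pin then went down with no resistance and no forcing. Collar contact came at the same gripper height as in the socket, to 0.1 mm. After letting go, the knob's top measured about 135 mm above the worktop (134 expected).
- **Other things:** The last side picture shows the clearing rod in its socket and the label roll standing where it was. The network's points for the roll and the staple box moved a few pixels between pictures (6 for the roll). I put that down to its scatter, as the arm went near neither, but I did not measure them again.
- **Not in agreement:** The fingers stood 18 mm apart on the 20 mm knob. The pin did not slip.

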